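# Pack the candle tray

## Robot

A 6-joint arm with a two-finger parallel gripper is mounted at the origin on a cart in front of the work surface, level with it; the furniture and walls round the work are solid. World frame = base frame: x ahead of the robot, y to its left, z up, the work surface at z = 0. Lengths are in m, angles in degrees, forces in N, time in s.
With the tool pointing down it reaches from about 0.275 to 0.875 m from the base axis. Payload 12.5 kg.
Tool frame: the origin (TCP) lies midway between the tips of the shut fingers; the grasp point (between the pads) lies 19 mm behind it; z points along the fingers, y is the line along which they close (so a half turn about z gives the same grasp; the last joint's range is limited). The gripper opens to 85 mm and grips with 20 to 120 N. Pads are 22 mm wide; open, the fingers measure 114 mm over their backs; the gripper's body (76 mm by 85 mm) begins 54 mm behind the grasp point. The pads swing forward as they close: fully open they stand 13 mm farther back than shut.
Start: joints at [-77.498, 20.094, 94.641, -0, 65.266, -4.847], TCP at [0.164, -0.525, 0.231] pointing down, gripper open.
Joint ranges: [-157.81, 157.81], [-45, 120.19], [0.68, 151.7], [-89.99, 269.99], [4.06, 180], [-164.3, 164.3]. Speed limits (degrees/s): [127.2, 127.2, 159.86, 180, 180, 180].

## Interface

Orientations are given as a 3x3 rotation matrix whose columns are the frame's x, y, z axes.
In Python, from station import ctrl gives the robot as it stands.
- The arm moves only by the tool arm_command, never from a script. Its argument "rows" is text: rows parted by semicolons, each of 5 numbers parted by spaces: the shift along the world's x, y, z normalised to -1 to 1, where 1 is 0.2 m, then the turn about the world's z normalised to -1 to 1, where 1 is 30 degrees, then the opening, from -1 (shut) to 1 (fully open). In form: tx ty tz spin claw; .... A call has 1 to 10 rows; each row is the pose to reach, as a shift and turn from the pose commanded when the call began; what a row does not reach only later rows make up. A row lasts 1/10 s, in which the tool goes at most 50 mm and 8.59 degrees, less where a joint would pass 70% of its speed; a pose out of reach is approached as far as the arm can. A call with a number of a shift or a turn outside -1 to 1 is refused whole. A call with a gripper value outside its range is refused whole. The fingers move at their own pace and stop on an object; the grip force is fixed at half the most. Time passes only in rows, so rows that repeat a pose let the fingers close. It gives the time, the measured TCP pose, the force, the opening and the grip force at its end, in the units of the state.
- ctrl.sense(): the state, without advancing time (a new reading comes with each control period).
- ctrl.snapshot(name): name is "scene" or "top" or "wrist"; returns the picture (384x512x3 uint8, red, green, blue); there is no depth.
- ctrl.camera_params(name): a dict with "vfov" (degrees; the focal length in pixels is half the picture's height over the tangent of half this angle, whatever the lens; pixels are square), "cx", "cy" (the principal point, pixels), "D" ([k1, k2, p1, p2, k3] as OpenCV has them; the pictures are not rectified), "rvec" (rotation vector, rad) and "tvec" (3), from world to camera coordinates, as OpenCV has them. Camera axes: x right, y down, z forward; pixel columns grow to the right and rows downward; lengths in m; the calibration is good to about 2 mm. A picture is of the moment at which its call begins: read the wrist's pose just before it. camera_params takes no time and is no camera call; for the wrist camera it gives the pose at the moment of the call.
- ctrl.sign_off(): hands the job in; it is judged then, once.
Trained networks look in the newest picture that a camera, given by its name, has taken for a name from the list of things; names that differ only in an ending like _2 or _b are one class to them, and where a whole thing is asked for, a point or a joint stands for the part that bears it (a point fixed in the world has none). Each returns a list of dicts, best first, with "confidence" (0 to 1); they miss things now and then, are a little off and sometimes report something else, mostly with a low value. They report only what shows in the picture. A call takes as long as a camera call. They do not tell look-alikes from the thing itself.
- ctrl.find_in(camera, target): "location" ([column, row] in pixels, amid what is visible of it).
- ctrl.landmark_of(camera, target): "location" ([column, row] in pixels: a listed point, or the origin of a listed thing).
The state is a dict: "time_s": time; "joint_positions": joint angles; "qvel": joint speeds; "joint_torque": joint torques, N m; "ee_pos": TCP position; "eef_rot": TCP orientation; "contact_force": force on the tool from outside, world axes, zero at the start; "ft_torque": the same for the moment, N m; "finger_gap": finger opening in m; "grasp_force": force on a finger pad.
Only numpy, scipy, OpenCV 4.12 (cv2) and the standard library are available. Lean on these libraries where they do the work, as an engineer would, in place of code of your own. Each camera call takes 0.05 s, during which the arm holds its last target. There are 200 camera calls.

## Task

The small candle things have been left about on the worktop and the hob; pack them into the wooden tray. Set each of the two small tealights flat in a well of its own of the two large round wells, stand the bottle cork upright in the small round well and lay the matchbox flat in the rectangular well. The one large tealight and the thick jar stopper do not belong in the tray: leave them standing where they are.

Things in the scene. Friction and masses are not known exactly. Their poses are not given: they have to be found in the camera images.
- tealight_a_mid (a point): Small tealight: round aluminium cup with white wax, 38 mm diameter, 16 mm high, 20 g. The point is its centre, 8 mm above its underside; z is up. It starts on the worktop in front of the tray.
- tealight_b_mid (a point): A second small tealight, the same as the first (they are interchangeable). The point is its centre, 8 mm above its underside. It starts on the hob, which stands 5 mm higher than the worktop.
- matches_mid (a point): Matchbox lying flat, closed: 53 mm long along its x, 36 mm wide along its y, 15 mm thick along z, 20 g. The point is its centre, 8 mm above its underside. It starts on the worktop in front of the tray.
- bottle_cork_mid (a point): Slim bottle cork standing upright: 24 mm diameter, 38 mm high, 12 g. The point is its centre, 19 mm above its underside; z is its long axis. It starts on the worktop in front of the tray.
- jar_stopper_mid (a point): Look-alike, not to be moved: thick cork jar stopper, 42 mm diameter at the foot, 47 mm at the top, 34 mm high. The point is its centre, half-way up. It starts on the worktop in front of the tray.
- large_tealight_mid (a point): Look-alike, not to be moved: large tealight, 62 mm diameter, 24 mm high, too wide for the wells. The point is its axis, 11 mm above its underside. It starts on the hob.
- tealight_insert_a_floor (a point): Tealight insert: a fixed light-wood square, 85 x 85 mm and 10 mm thick, one of four in a darker low wooden tray (2 x 2, 88 mm apart, all turned alike; tray rim 13 mm high, 188 mm square, insert tops 15 mm above the worktop). Its well has a thin grey felt lining (as have all four). It is a round well of 56 mm diameter. This point lies at the centre of its well's floor, 6 mm below the insert's top and 9 mm above the worktop; z is up. 
- tealight_insert_b_floor (a point): The other tealight insert, the same as the first (round well of 56 mm diameter), in another of the four places of the tray. This point lies at the centre of its well's floor, 6 mm below the insert's top and 9 mm above the worktop; z is up. 
- cork_insert_floor (a point): Cork insert: the same size of square, with a small round well of 40 mm diameter. This point lies at the centre of its well's floor, 6 mm below the insert's top and 9 mm above the worktop; z is up. 
- matchbox_insert_floor (a point): Matchbox insert: the same size of square, with a rectangular well 70 mm long along its x and 52 mm wide along its y. This point lies at the centre of its well's floor, 6 mm below the insert's top and 9 mm above the worktop; z is up. 
Not all that is in view belongs to the job. Leave any turquoise look-alike of the part that bears tealight_b_mid alone.

How it is judged:
By the outcome, as a careful person would: the job done as asked, in the order asked, and still so for the second after the job is handed in, with the robot touching nothing.
It also fails if it takes over 120 s, if anything falls off the work surface, if the arm or the gripper's body presses on something with over 40 N, if the wrist force passes 120 N, or if a joint passes its speed limit or range.

## Working session

There is one attempt and no reset: what is moved stays moved. The work goes in short steps, Python scripts to look and compute and a tool call to move; the robot and the scene stay as the last step left them, time stands still between calls to the robot, and variables do not carry over. Pictures are saved under pics/ and viewed, at most 15 in all, crops included, and the job is handed in when it is done.

Besides the shell and the picture viewer there is one more tool, called as name(argument=value, ...) on one line, values as JSON. arm_command: Moves the arm, as the interface text tells. Scaled input: -1 to 1 covers 0.2 m each way for a shift and 30 degrees each way for a turn. Its arguments: {"type":"object","properties":{"rows":{"type":"string"}},"required":["rows"]}

```bash
mkdir -p pics
cat > h.py <<'E'
from station import ctrl
import numpy as np, cv2
def K(p):
    f=192/np.tan(np.radians(p["vfov"])/2); return np.array([[f,0,p["cx"]],[0,f,p["cy"]],[0,0,1.]])
def ray(p,uv,z):
    n=cv2.undistortPoints(np.array([[uv]],float),K(p),np.array(p["D"],float))[0,0]
    R=cv2.Rodrigues(np.array(p["rvec"],float))[0]; t=np.array(p["tvec"],float).ravel()
    o=-R.T@t; d=R.T@np.array([n[0],n[1],1]); return o+d*(z-o[2])/d[2]
def snap(c,f):
    im=ctrl.snapshot(c); cv2.imwrite("pics/"+f,im[:,:,::-1]); return im
Z=dict(tealight_a_mid=.008,tealight_b_mid=.013,matches_mid=.008,bottle_cork_mid=.019,jar_stopper_mid=.017,large_tealight_mid=.016,tealight_insert_a_floor=.009,cork_insert_floor=.009,matchbox_insert_floor=.009)
E
python3 - <<'E'
from h import *
for c in("top","scene"):
    snap(c,c+"0.png"); p=ctrl.camera_params(c)
    for n,z in Z.items():
        if c=="scene" and n=="tealight_b_mid":continue
        for d in ctrl.landmark_of(c,n)[:5]: print(c,n,np.round(d["confidence"],2),np.round(d["location"]),np.round(ray(p,d["location"],z)[:2],3))
print(ctrl.sense()["time_s"])
E
```

```text
top tealight_a_mid 0.59 [172. 236.] [0.446 0.109]
top tealight_b_mid 0.64 [328. 210.] [ 0.533 -0.372]
top tealight_b_mid 0.57 [378. 249.] [ 0.419 -0.527]
top tealight_b_mid 0.22 [170. 238.] [0.439 0.112]
top tealight_b_mid 0.17 [200. 236.] [0.446 0.02 ]
top matches_mid 0.62 [292. 220.] [ 0.502 -0.262]
top matches_mid 0.49 [242. 237.] [ 0.447 -0.109]
top bottle_cork_mid 0.55 [290. 218.] [ 0.509 -0.256]
top bottle_cork_mid 0.49 [201. 238.] [0.441 0.015]
top bottle_cork_mid 0.21 [210. 167.] [ 0.661 -0.006]
top jar_stopper_mid 0.68 [147. 234.] [0.45  0.182]
top large_tealight_mid 0.69 [290. 220.] [ 0.503 -0.257]
top tealight_insert_a_floor 0.97 [209. 192.] [ 0.583 -0.005]
top cork_insert_floor 0.74 [184. 168.] [0.658 0.079]
top matchbox_insert_floor 0.72 [180. 191.] [0.584 0.086]
top matchbox_insert_floor 0.56 [211. 168.] [ 0.658 -0.008]
scene tealight_a_mid 0.45 [217. 269.] [0.447 0.102]
scene matches_mid 0.72 [266. 219.] [ 0.453 -0.105]
scene bottle_cork_mid 0.65 [240. 242.] [0.452 0.009]
scene jar_stopper_mid 0.76 [189. 290.] [0.453 0.194]
scene large_tealight_mid 0.61 [283. 178.] [ 0.505 -0.255]
scene tealight_insert_a_floor 0.59 [207. 215.] [ 0.582 -0.011]
scene cork_insert_floor 0.95 [159. 218.] [0.674 0.08 ]
scene matchbox_insert_floor 0.98 [183. 237.] [0.58  0.083]
0.95
```

View pics/top0.png

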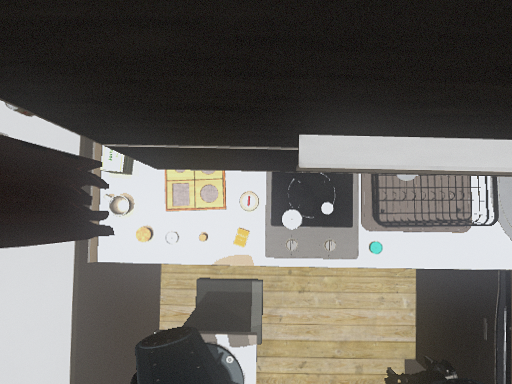

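View pics/scene0.png

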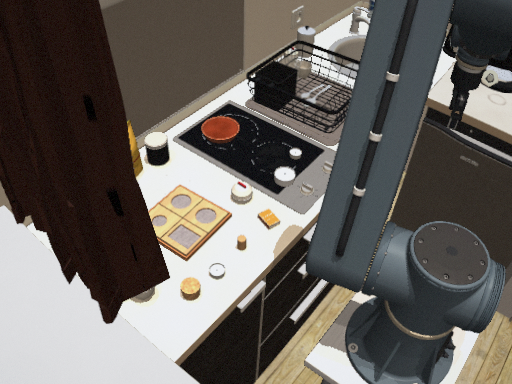

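The top view shows the tray at about (195,188). Its matchbox well is near left at (180,193), with round wells near right at (209,192) and far right, and the cork well far left. Tealight A is at (172,238), the cork at (203,237), the matchbox at (242,237) and tealight B on the hob at (327,209). The turquoise decoy is at (376,247). The scene view agrees.

Run:
```python
from h import *
s=ctrl.sense(); print(np.round(s["eef_rot"],3),s["ee_pos"],s["finger_gap"])
p=ctrl.camera_params("wrist"); R=cv2.Rodrigues(np.array(p["rvec"],float))[0]; o=-R.T@np.array(p["tvec"]).ravel()
print(o-s["ee_pos"], R[2], p["vfov"])
```

```text
[[ 0.955  0.298 -0.   ]
 [ 0.298 -0.955  0.   ]
 [-0.    -0.    -1.   ]] [ 0.16403055 -0.52493725  0.23127393] 0.08531159873791434
[0.07423127 0.02382545 0.1422949 ] [-0.29107565 -0.0915651  -0.95230814] 64.66534111378374
```

arm_command(rows="0.2 0.1 0 0 1;0.4 0.2 0 0 1;0.6 0.3 0 0 1;0.8 0.4 0 0 1;1 0.5 0 0 1;1 0.5 0 0 1")

```text
time_s: 1.55
ee_pos: [0.3677, -0.4227, 0.2313]
eef_rot: [[0.953, 0.302, 0.001], [0.302, -0.953, 0.0], [0.001, 0.0, -1.0]]
contact_force: [-1.3, 0.2, 0.3]
finger_gap: 0.0856
grasp_force: 0.0
```

arm_command(rows="0.2 0.07 -0.1 0 1;0.4 0.13 -0.2 0 1;0.6 0.2 -0.3 0 1;0.72 0.25 -0.4 0 1;0.72 0.25 -0.4 0 1")

```text
time_s: 2.05
ee_pos: [0.509, -0.373, 0.1482]
eef_rot: [[0.954, 0.301, -0.003], [0.301, -0.954, 0.003], [-0.002, -0.004, -1.0]]
contact_force: [-0.4, 0.2, 0.1]
finger_gap: 0.0853
grasp_force: 0.0
```

```bash
cat >> h.py <<'E'
def look(f,names,cs=("wrist",)):
    for c in cs:
        s=ctrl.sense(); p=ctrl.camera_params(c); snap(c,c+f)
        for n in names:
            for d in ctrl.landmark_of(c,n)[:4]:
                w=ray(p,d["location"],Z[n]); print(c,n,round(d["confidence"],2),np.round(d["location"]),np.round(w[:2],4),"shift/0.2",np.round((w-s["ee_pos"])[:2]/.2,3))
    print(s["time_s"],s["ee_pos"])
E
python3 -c "
from h import *
look('1.png',['tealight_b_mid','large_tealight_mid'])"
```

```text
wrist tealight_b_mid 0.8 [260. 149.] [ 0.5434 -0.3691] shift/0.2 [0.172 0.019]
wrist large_tealight_mid 0.61 [133. 150.] [ 0.5081 -0.2575] shift/0.2 [-0.005  0.577]
2.05 [ 0.50904162 -0.37296375  0.14816044]
```

View pics/wrist1.png

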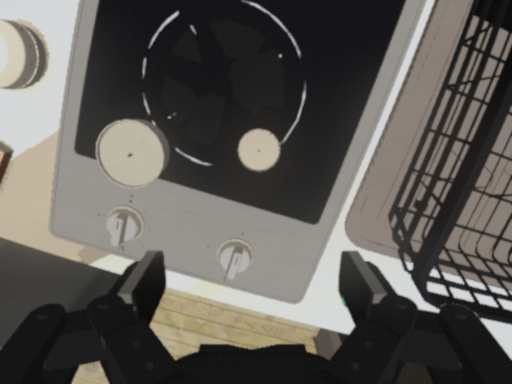

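Tealight B is at (260,149) and the large tealight at (133,153), which matches the top view.

arm_command(rows="0.17 0.02 -0.1 0 1;0.17 0.02 -0.3 0 1;0.17 0.02 -0.5 0 1;0.17 0.02 -0.5 0 1;0.17 0.02 -0.5 0 1")

```text
time_s: 2.7
ee_pos: [0.5417, -0.372, 0.0529]
eef_rot: [[0.955, 0.297, 0.001], [0.297, -0.955, -0.001], [0.0, 0.001, -1.0]]
contact_force: [1.1, -0.4, 0.3]
finger_gap: 0.0855
grasp_force: 0.0
```

```bash
python3 -c "
from h import *
look('2.png',['tealight_b_mid'])"
```

```text
wrist tealight_b_mid 0.81 [248. 221.] [ 0.5428 -0.3687] shift/0.2 [0.005 0.017]
2.7 [ 0.5417049  -0.37204964  0.05286516]
```

arm_command(rows="0.005 0.015 -0.1 0 1;0.005 0.015 -0.2 0 1;0.005 0.015 -0.23 0 1;0.005 0.015 -0.23 0 1;0.005 0.015 -0.23 0 -1;0.005 0.015 -0.23 0 -1;0.005 0.015 -0.23 0 -1;0.005 0.015 -0.23 0 -1;0.005 0.015 -0.23 0 -1;0.005 0.015 -0.23 0 -1")

```text
time_s: 3.8
ee_pos: [0.5435, -0.3684, 0.0065]
eef_rot: [[0.954, 0.298, 0.001], [0.298, -0.954, -0.001], [0.001, 0.001, -1.0]]
contact_force: [-2.6, 0.7, 6.4]
finger_gap: 0.0357
grasp_force: 59.6
```

arm_command(rows="0 0 0.2 0 -1;0 0 0.45 0 -1;0 0.2 0.6 0 -1;0 0.4 0.65 0 -1;0 0.6 0.65 0 -1;0 0.8 0.65 0 -1;0 1 0.65 0 -1;0 1 0.65 0 -1")

```text
time_s: 4.6
ee_pos: [0.5428, -0.1641, 0.1356]
eef_rot: [[0.953, 0.301, -0.0], [0.302, -0.953, 0.001], [-0.0, -0.001, -1.0]]
contact_force: [0.2, -0.7, -0.4]
finger_gap: 0.0359
grasp_force: 60.0
```

arm_command(rows="0 0.2 0 0 -1;0 0.4 0 0 -1;0 0.6 0 0 -1;0 0.7 0 0 -1;0 0.7 0 0 -1;0 0.7 0 0 -1")

```text
time_s: 5.2
ee_pos: [0.5433, -0.0284, 0.1355]
eef_rot: [[0.954, 0.299, 0.0], [0.299, -0.954, -0.0], [0.0, 0.0, -1.0]]
contact_force: [0.9, -0.3, 0.2]
finger_gap: 0.0353
grasp_force: 60.1
```

```bash
python3 -c "
from h import *
look('3.png',['tealight_insert_a_floor','matchbox_insert_floor','cork_insert_floor','tealight_b_mid'])
print(ctrl.sense()['finger_gap'])"
```

```text
wrist matchbox_insert_floor 0.75 [139. 116.] [0.5759 0.0858] shift/0.2 [0.163 0.571]
wrist cork_insert_floor 0.98 [158.   7.] [0.665  0.0897] shift/0.2 [0.609 0.59 ]
wrist tealight_b_mid 0.9 [253. 262.] [ 0.4716 -0.0519] shift/0.2 [-0.358 -0.117]
5.2 [ 0.54326591 -0.02838847  0.13550699]
0.035315671815065154
```

View pics/wrist3.png

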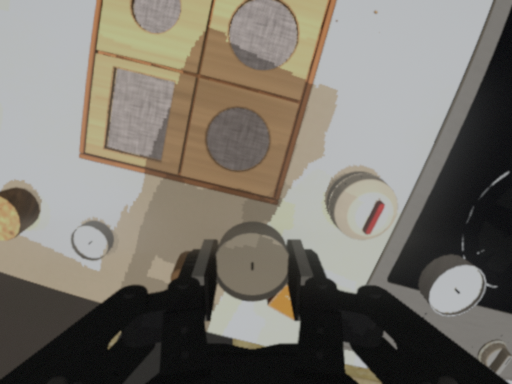

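Tealight B is held at (253,262). The near round well is at (238,139), the far one at (263,33), the rectangle at (140,115) and the cork well at (157,8).

```bash
python3 -c "
from h import *
p=ctrl.camera_params('wrist');e=ctrl.sense()['ee_pos']
W=[ray(p,u,.009)[:2] for u in [(238,139),(263,34),(140,115),(157,8)]]
for w in W: print(np.round(w,4),np.round((w-e[:2])/.2,3))
d=W[1]-W[0]; print(np.hypot(*d),np.degrees(np.arctan2(d[1],d[0])))
pt=ctrl.camera_params('top');R=cv2.Rodrigues(np.array(pt['rvec'],float))[0];print('top cam',-R.T@np.array(pt['tvec']).ravel())
for z in(.4,.6,.8):print(z,ray(pt,(200,148),z))
"
```

```text
[ 0.5815 -0.0037] [0.192 0.126]
[0.6693 0.0014] [0.631 0.152]
[0.5766 0.0841] [0.168 0.565]
[0.6639 0.0892] [0.604 0.59 ]
0.08797683631753891 3.319252036833525
top cam [ 0.51437101 -0.16934362  1.09704175]
0.4 [ 0.6469048  -0.04225839  0.4       ]
0.6 [ 0.6088773  -0.07872255  0.6       ]
0.8 [ 0.57084979 -0.11518672  0.8       ]
```

arm_command(rows="0.1 0.08 -0.15 0 -1;0.19 0.13 -0.4 0 -1;0.3 0.13 -0.43 0 -1;0.42 0.15 -0.43 0 -1;0.53 0.15 -0.43 0 -1;0.63 0.15 -0.43 0 -1;0.63 0.15 -0.43 0 -1;0.63 0.15 -0.43 0 -1")

```text
time_s: 6.25
ee_pos: [0.6684, 0.0016, 0.0488]
eef_rot: [[0.955, 0.298, -0.001], [0.298, -0.955, 0.0], [-0.001, -0.0, -1.0]]
contact_force: [0.1, 0.1, 0.1]
finger_gap: 0.0357
grasp_force: 60.1
```

```bash
python3 -c "
from h import *
look('4.png',['tealight_insert_a_floor','tealight_b_mid'])
snap('scene','s4.png')"
```

```text
wrist tealight_insert_a_floor 0.82 [221. 329.] [ 0.5802 -0.001 ] shift/0.2 [-0.441 -0.013]
wrist tealight_b_mid 0.78 [254. 258.] [ 0.647 -0.006] shift/0.2 [-0.107 -0.038]
6.25 [0.6684048  0.00157362 0.04877337]
```

View pics/wrist4.png

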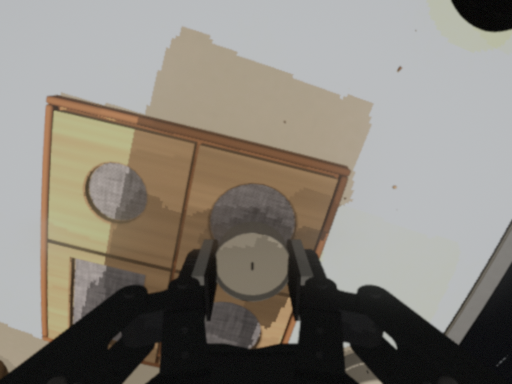

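View pics/s4.png

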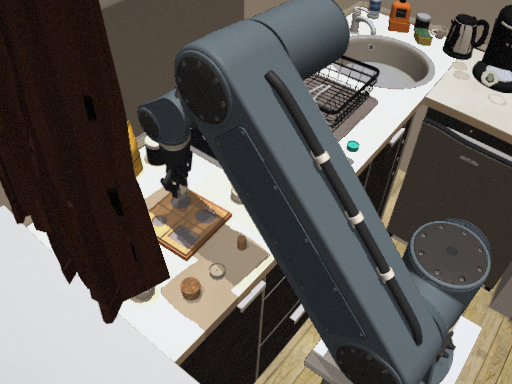

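```bash
cat >> h.py <<'E'
def px(*a):
    p=ctrl.camera_params('wrist');e=np.array(ctrl.sense()['ee_pos'])
    for u,v,z in a:
        w=ray(p,(u,v),z); print((u,v),np.round(w[:2],4),np.round((w-e)[:2]/.2,3))
E
python3 -c "
from h import *
px((253,226,.012),(254,264,.062),(253,184,.015))"
```

```text
(253, 226) [0.6683 0.0017] [-0.001 -0.001]
(254, 264) [0.67   0.0019] [ 0.008 -0.   ]
(253, 184) [0.6958 0.0103] [0.137 0.042]
```

Well aligned. Lower to TCP z of about 0.013 and release.

arm_command(rows="0 0 -0.1 0 -1;0 0 -0.17 0 -1;0 0 -0.18 0 -1;0 0 -0.18 0 -1;0 0 -0.18 0 -0.3;0 0 -0.18 0 -0.3;0 0 -0.18 0 0.2;0 0 -0.1 0 0.2;0 0 0.05 0 0.2;0 0 0.05 0 0.5")

```text
time_s: 7.45
ee_pos: [0.6715, 0.0019, 0.0645]
eef_rot: [[0.954, 0.298, 0.007], [0.298, -0.954, -0.0], [0.007, 0.003, -1.0]]
contact_force: [1.0, 0.1, 0.2]
finger_gap: 0.0638
grasp_force: 0.0
```

```bash
python3 -c "
from h import *
look('5.png',['tealight_b_mid'])"
```

```text
wrist tealight_b_mid 0.95 [251. 224.] [0.667  0.0015] shift/0.2 [-0.023 -0.002]
7.45 [0.671512   0.00193101 0.0645483 ]
```

View pics/wrist5.png

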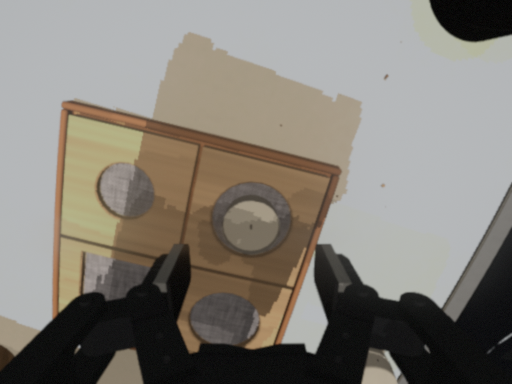

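Tealight B sits flat in the far well at (250,224). Next is tealight A.

arm_command(rows="-0.2 0.05 0.05 0 0.4;-0.4 0.15 0.2 0 0.4;-0.6 0.25 0.3 0 0.4;-0.8 0.35 0.3 0 0.4;-1 0.45 0.3 0 0.4;-1 0.5 0.3 0 0.4;-1 0.5 0.3 0 0.4")

```text
time_s: 8.25
ee_pos: [0.4688, 0.1029, 0.1195]
eef_rot: [[0.954, 0.3, 0.0], [0.3, -0.954, 0.0], [0.0, 0.0, -1.0]]
contact_force: [-0.0, -0.1, 0.1]
finger_gap: 0.0597
grasp_force: 0.0
```

```bash
python3 -c "
from h import *
look('6.png',['tealight_a_mid','jar_stopper_mid','bottle_cork_mid','matches_mid'])
print(ctrl.sense()['finger_gap'])"
```

```text
wrist tealight_a_mid 0.72 [238. 217.] [0.4422 0.1082] shift/0.2 [-0.133  0.026]
wrist jar_stopper_mid 0.94 [144. 183.] [0.4514 0.1936] shift/0.2 [-0.087  0.453]
wrist bottle_cork_mid 0.79 [343. 245.] [0.4487 0.0113] shift/0.2 [-0.101 -0.458]
wrist bottle_cork_mid 0.56 [313.  74.] [0.5748 0.088 ] shift/0.2 [ 0.53  -0.074]
wrist matches_mid 0.57 [450. 269.] [ 0.4516 -0.1094] shift/0.2 [-0.086 -1.062]
8.25 [0.46882484 0.10292649 0.11950887]
0.059972121379685495
```

View pics/wrist6.png

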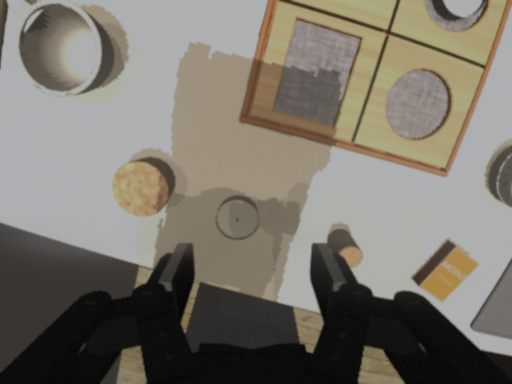

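Tealight A is at (238,217), with the stopper at (141,188) and the cork at (345,247) both clear of the fingers.

arm_command(rows="-0.13 0.026 -0.1 0 0.4;-0.13 0.026 -0.3 0 0.4;-0.13 0.026 -0.5 0 0.4;-0.13 0.026 -0.58 0 0.4;-0.13 0.026 -0.58 0 0.4;-0.13 0.026 -0.58 0 -1;-0.13 0.026 -0.58 0 -1;-0.13 0.026 -0.58 0 -1;-0.13 0.026 -0.58 0 -1;-0.13 0.026 -0.58 0 -1")

```text
time_s: 9.5
ee_pos: [0.444, 0.1072, 0.0046]
eef_rot: [[0.954, 0.298, 0.002], [0.298, -0.954, 0.0], [0.002, 0.001, -1.0]]
contact_force: [-1.5, -2.4, 8.5]
finger_gap: 0.0352
grasp_force: 60.3
```

arm_command(rows="0 0 0.2 0 -1;0.1 -0.05 0.3 0 -1;0.25 -0.2 0.3 0 -1;0.42 -0.35 0.3 0 -1;0.57 -0.47 0.3 0 -1;0.69 -0.55 0.28 0 -1;0.69 -0.55 0.24 0 -1;0.69 -0.55 0.24 0 -1")

```text
time_s: 10.3
ee_pos: [0.5804, -0.0029, 0.0508]
eef_rot: [[0.955, 0.298, -0.001], [0.298, -0.955, 0.0], [-0.001, -0.001, -1.0]]
contact_force: [-0.9, 0.7, 0.4]
finger_gap: 0.0351
grasp_force: 60.1
```

```bash
python3 -c "
from h import *
look('7.png',['tealight_a_mid','tealight_insert_a_floor'])
px((254,264,.062))
print(ctrl.sense()['finger_gap'])"
```

```text
wrist tealight_a_mid 0.85 [250. 258.] [ 0.5546 -0.0092] shift/0.2 [-0.129 -0.031]
wrist tealight_a_mid 0.18 [291.  83.] [0.6702 0.0021] shift/0.2 [0.449 0.025]
wrist tealight_insert_a_floor 0.92 [255. 226.] [ 0.5787 -0.005 ] shift/0.2 [-0.009 -0.01 ]
10.3 [ 0.58044652 -0.00293113  0.05076109]
(254, 264) [ 0.5807 -0.0026] [ 0.001 -0.002]
0.03535485465416976
```

View pics/wrist7.png

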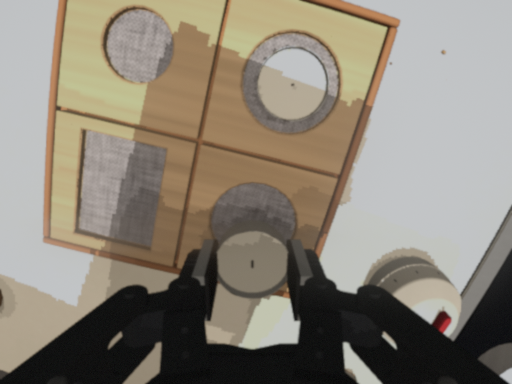

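The near well is centred at about (253,226), under tealight A, just as at the far well. Releasing.

arm_command(rows="0 0 -0.1 0 -1;0 0 -0.17 0 -1;0 0 -0.175 0 -1;0 0 -0.175 0 -1;0 0 -0.175 0 -0.3;0 0 -0.175 0 -0.3;0 0 -0.175 0 0.2;0 0 -0.1 0 0.2;0 0 0.05 0 0.2;0 0 0.2 0 0.2")

```text
time_s: 11.45
ee_pos: [0.5809, -0.0028, 0.0931]
eef_rot: [[0.955, 0.298, -0.0], [0.298, -0.955, 0.0], [-0.0, -0.0, -1.0]]
contact_force: [0.5, -0.5, 1.0]
finger_gap: 0.0514
grasp_force: 0.0
```

```bash
python3 -c "
from h import *
look('8.png',['tealight_a_mid'])"
```

```text
wrist tealight_a_mid 0.56 [251. 207.] [ 0.5764 -0.0026] shift/0.2 [-0.022  0.001]
11.45 [ 0.58090965 -0.00276721  0.09310954]
```

arm_command(rows="-0.2 0.03 0 0 0.2;-0.4 0.05 0 0 0.2;-0.56 0.07 0 0 0.2;-0.66 0.07 0 0 0.2;-0.66 0.07 0 0 0.2;-0.66 0.07 0 0 0.2")

```text
time_s: 12.15
ee_pos: [0.4498, 0.0112, 0.0919]
eef_rot: [[0.955, 0.298, 0.001], [0.298, -0.955, -0.0], [0.001, 0.001, -1.0]]
contact_force: [0.4, -0.4, 0.7]
finger_gap: 0.0515
grasp_force: 0.0
```

```bash
python3 -c "
from h import *
look('9.png',['bottle_cork_mid','matches_mid'])"
```

```text
wrist bottle_cork_mid 0.67 [254. 212.] [0.4465 0.0094] shift/0.2 [-0.016 -0.009]
12.15 [0.44977421 0.01117703 0.09186604]
```

View pics/wrist9.png

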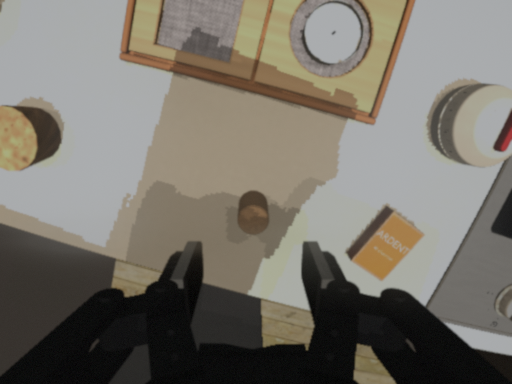

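The cork top is at (254,219), tealight A is in its well at (333,33), and the matchbox corners are about (390,207), (422,236), (385,279) and (349,252).

```bash
python3 -c "
from h import *
px((254,220,.038),(392,208,.015),(423,236,.015),(385,279,.015),(350,252,.015))"
```

```text
(254, 220) [0.4479 0.0094] [-0.011 -0.009]
(392, 208) [ 0.4804 -0.0937] [ 0.152 -0.524]
(423, 236) [ 0.466  -0.1297] [ 0.08  -0.704]
(385, 279) [ 0.42   -0.1166] [-0.15  -0.639]
(350, 252) [ 0.4352 -0.0768] [-0.074 -0.44 ]
```

arm_command(rows="-0.01 -0.005 -0.15 0 0.2;-0.01 -0.005 -0.3 0 0.2;-0.01 -0.005 -0.38 0 0.2;-0.01 -0.005 -0.38 0 0.2;-0.01 -0.005 -0.38 0 -1;-0.01 -0.005 -0.38 0 -1;-0.01 -0.005 -0.38 0 -1;-0.01 -0.005 -0.38 0 -1;-0.01 -0.005 -0.38 0 -1;-0.01 -0.005 -0.38 0 -1")

```text
time_s: 13.3
ee_pos: [0.4479, 0.0102, 0.0163]
eef_rot: [[0.955, 0.298, 0.002], [0.298, -0.955, -0.0], [0.002, 0.001, -1.0]]
contact_force: [-0.3, 0.1, 7.4]
finger_gap: 0.0217
grasp_force: 59.0
```

arm_command(rows="0 0 0.2 0 -1;0.05 0.05 0.3 0 -1;0.25 0.12 0.3 0 -1;0.45 0.2 0.3 0 -1;0.65 0.28 0.3 0 -1;0.85 0.36 0.3 0 -1;1 0.4 0.3 0 -1;1 0.4 0.3 0 -1;1 0.4 0.3 0 -1")

```text
time_s: 14.2
ee_pos: [0.6468, 0.0903, 0.0753]
eef_rot: [[0.954, 0.298, -0.0], [0.298, -0.954, -0.0], [-0.0, -0.0, -1.0]]
contact_force: [-0.4, -0.2, -0.8]
finger_gap: 0.0215
grasp_force: 58.8
```

```bash
python3 -c "
from h import *
look('10.png',['bottle_cork_mid','cork_insert_floor'])
print(ctrl.sense()['finger_gap'])"
```

```text
wrist bottle_cork_mid 0.74 [253. 254.] [0.6175 0.0807] shift/0.2 [-0.147 -0.048]
wrist cork_insert_floor 0.89 [263. 186.] [0.6666 0.0886] shift/0.2 [ 0.099 -0.008]
14.2 [0.64684069 0.09033704 0.07525934]
0.02150543301170462
```

View pics/wrist10.png

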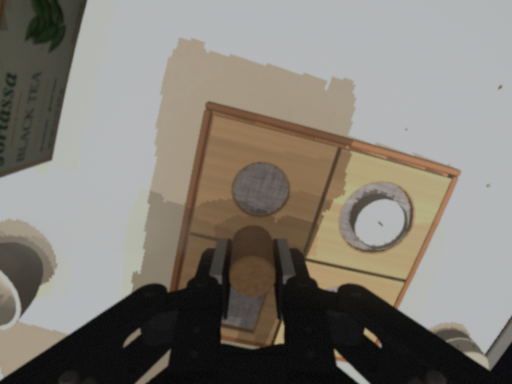

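The cork is held upright at (253,258), and its well is at (261,188), about 18 mm ahead in x.

arm_command(rows="0.09 -0.005 0 0 -1;0.09 -0.005 -0.1 0 -1;0.09 -0.005 -0.2 0 -1;0.09 -0.005 -0.24 0 -1;0.09 -0.005 -0.24 0 -1;0.09 -0.005 -0.245 0 -1;0.09 -0.005 -0.245 0 -0.6;0.09 -0.005 -0.245 0 -0.3;0.09 -0.005 -0.245 0 0;0.09 -0.005 -0.245 0 0")

```text
time_s: 15.35
ee_pos: [0.6651, 0.0892, 0.0265]
eef_rot: [[0.955, 0.298, 0.0], [0.298, -0.955, 0.0], [0.0, 0.0, -1.0]]
contact_force: [-0.6, -0.1, -0.2]
finger_gap: 0.0424
grasp_force: 0.0
```

arm_command(rows="0 0 0.1 0 0.1;0 0 0.25 0 0.1;-0.1 0 0.25 0 0.4;-0.3 -0.1 0.25 0 0.4;-0.3 -0.1 0.25 0 0.4")

```text
time_s: 15.85
ee_pos: [0.5997, 0.068, 0.0752]
eef_rot: [[0.955, 0.298, -0.006], [0.298, -0.955, -0.001], [-0.006, -0.001, -1.0]]
contact_force: [0.3, 0.5, -0.1]
finger_gap: 0.0597
grasp_force: 0.0
```

```bash
python3 -c "
from h import *
look('11.png',['bottle_cork_mid','tealight_a_mid','matchbox_insert_floor','cork_insert_floor'])"
```

```text
wrist bottle_cork_mid 0.87 [252. 113.] [0.6656 0.0887] shift/0.2 [0.329 0.104]
wrist tealight_a_mid 0.6 [331. 263.] [ 0.5749 -0.0048] shift/0.2 [-0.124 -0.364]
wrist matchbox_insert_floor 0.67 [223. 231.] [0.5765 0.0844] shift/0.2 [-0.116  0.082]
wrist cork_insert_floor 0.67 [248. 111.] [0.6653 0.092 ] shift/0.2 [0.328 0.12 ]
15.85 [0.59973984 0.06799042 0.07516113]
```

View pics/wrist11.png

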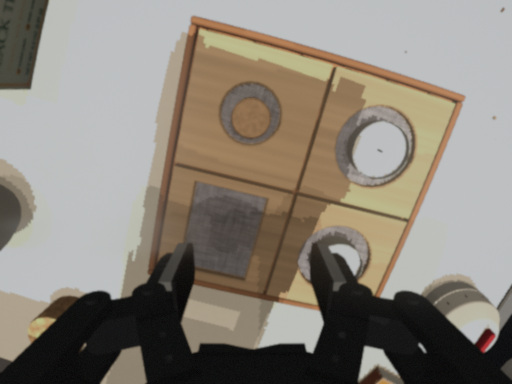

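The cork stands upright in its well at (249,115), and the empty rectangular well is centred at about (226,230). The matchbox's long axis is at about -20°, so I turn the gripper about -37°.

arm_command(rows="-0.1 -0.1 0.2 -0.25 0.5;-0.25 -0.25 0.2 -0.5 0.5;-0.4 -0.4 0.2 -0.75 0.5;-0.55 -0.55 0.2 -1 0.5;-0.7 -0.7 0.2 -1 0.5;-0.75 -0.86 0.2 -1 0.5;-0.75 -0.86 0.2 -1 0.5;-0.75 -0.86 0.2 -1 0.5")

```text
time_s: 16.9
ee_pos: [0.4559, -0.1031, 0.1165]
eef_rot: [[0.975, -0.22, 0.001], [-0.22, -0.975, -0.0], [0.001, -0.0, -1.0]]
contact_force: [0.3, 0.8, 0.3]
finger_gap: 0.0638
grasp_force: 0.0
```

```bash
python3 -c "
from h import *
look('12.png',['matches_mid'])"
```

```text
wrist matches_mid 0.61 [260. 201.] [ 0.4472 -0.1084] shift/0.2 [-0.043 -0.026]
16.9 [ 0.45587627 -0.10314852  0.11651708]
```

View pics/wrist12.png

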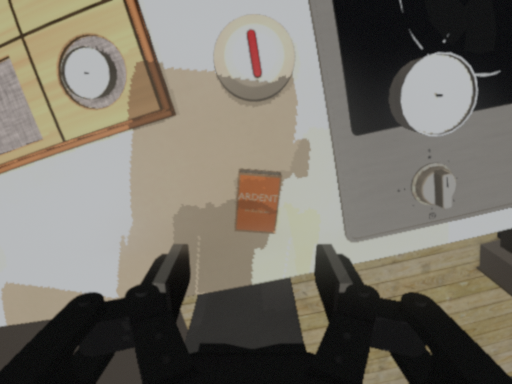

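The matchbox is nearly aligned with the gripper, with top-face corners at about (240,175), (281,179), (275,233) and (236,231).

```bash
python3 -c "
from h import *
px((240,176,.015),(281,179,.015),(275,233,.015),(236,231,.015),(258,204.5,.015))
p=ctrl.camera_params('wrist')
a=[ray(p,u,.015)[:2] for u in[(240,176),(281,179),(275,233),(236,231)]]
for i,j in((3,0),(2,1),(1,0),(2,3)):
  d=a[j]-a[i];print(np.hypot(*d),np.degrees(np.arctan2(d[1],d[0])))
print(ctrl.sense()['joint_positions'])"
```

```text
(240, 176) [ 0.4744 -0.0959] [0.093 0.031]
(281, 179) [ 0.4645 -0.1285] [ 0.043 -0.132]
(275, 233) [ 0.4175 -0.1141] [-0.192 -0.06 ]
(236, 231) [ 0.4269 -0.0811] [-0.145  0.106]
(258, 204.5) [ 0.4467 -0.1051] [-0.046 -0.015]
0.04976807342277891 -17.34042275110174
0.04913445811259858 -17.070782739300558
0.03407279241380639 73.08801160923238
0.034314587133520855 74.14402393753309
[-1.83533547e+01  2.11989546e+01  1.12481948e+02  9.58251616e-03
  4.62914412e+01  8.42489922e+01]
```

arm_command(rows="-0.046 -0.018 -0.1 -0.14 0.5;-0.046 -0.018 -0.3 -0.14 0.5;-0.046 -0.018 -0.5 -0.14 0.5;-0.046 -0.018 -0.56 -0.14 0.5;-0.046 -0.018 -0.56 -0.14 0.5;-0.046 -0.018 -0.56 -0.14 -1;-0.046 -0.018 -0.56 -0.14 -1;-0.046 -0.018 -0.56 -0.14 -1;-0.046 -0.018 -0.56 -0.14 -1;-0.046 -0.018 -0.56 -0.14 -1")

```text
time_s: 18.0
ee_pos: [0.4469, -0.1065, 0.0061]
eef_rot: [[0.957, -0.29, 0.003], [-0.29, -0.957, -0.001], [0.003, -0.0, -1.0]]
contact_force: [-0.9, 3.3, 8.3]
finger_gap: 0.0353
grasp_force: 59.4
```

arm_command(rows="0 0 0.2 0 -1;0.05 0.1 0.27 0.15 -1;0.15 0.27 0.27 0.3 -1;0.3 0.45 0.27 0.45 -1;0.42 0.62 0.27 0.6 -1;0.55 0.8 0.27 0.67 -1;0.645 0.955 0.25 0.67 -1;0.645 0.955 0.23 0.67 -1;0.645 0.955 0.23 0.67 -1")

```text
time_s: 18.9
ee_pos: [0.5747, 0.0851, 0.0508]
eef_rot: [[0.998, 0.058, 0.0], [0.058, -0.998, -0.0], [0.0, 0.0, -1.0]]
contact_force: [-0.4, -0.9, -0.5]
finger_gap: 0.0354
grasp_force: 60.7
```

```bash
python3 -c "
from h import *
look('13.png',['matches_mid','matchbox_insert_floor'])
print(ctrl.sense()['finger_gap'])"
```

```text
wrist matches_mid 0.55 [255. 255.] [0.5508 0.0818] shift/0.2 [-0.12  -0.016]
18.9 [0.57470608 0.08506875 0.05081424]
0.035424338897999834
```

View pics/wrist13.png

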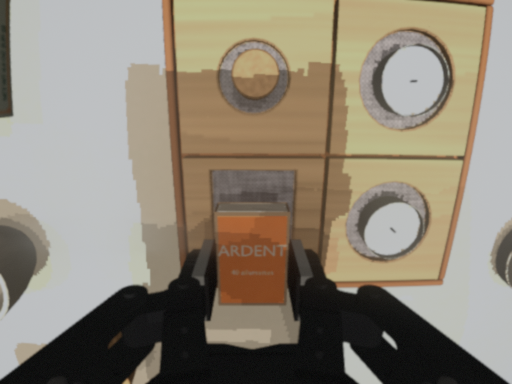

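The box is aligned with its well, whose far edge is at row 170 and columns 210–297. The cork and both tealights are in place.

```bash
python3 -c "
from h import *
px((253.5,170,.015),(252.5,213,.06),(252,304,.06))"
```

```text
(253.5, 170) [0.6114 0.0853] [0.184 0.008]
(252.5, 213) [0.601  0.0855] [0.132 0.009]
(252, 304) [0.5497 0.0828] [-0.124 -0.005]
```

arm_command(rows="0.005 0 -0.1 0 -1;0.005 0 -0.16 0 -1;0.005 0 -0.175 0 -1;0.005 0 -0.175 0 -1;0.005 0 -0.175 0 -0.3;0.005 0 -0.175 0 -0.3;0.005 0 -0.175 0 0.2;0.005 0 -0.1 0 0.2;0.005 0 0.1 0 0.2;-0.2 0 0.3 0 0.2")

```text
time_s: 20.05
ee_pos: [0.5426, 0.0846, 0.1078]
eef_rot: [[0.998, 0.056, 0.004], [0.056, -0.998, 0.0], [0.004, -0.0, -1.0]]
contact_force: [-0.1, -0.2, 0.6]
finger_gap: 0.0513
grasp_force: 0.0
```

arm_command(rows="-0.2 -0.1 0.1 0 0.2;-0.4 -0.2 0.15 0 0.2;-0.4 -0.2 0.15 0 0.2;-0.4 -0.2 0.15 0 0.2")

```text
time_s: 20.45
ee_pos: [0.4604, 0.0445, 0.1366]
eef_rot: [[0.998, 0.056, 0.002], [0.056, -0.998, 0.0], [0.002, 0.0, -1.0]]
contact_force: [1.0, -0.2, -0.6]
finger_gap: 0.0512
grasp_force: 0.0
```

```bash
python3 -c "
from h import *
look('14.png',['matches_mid','matchbox_insert_floor','bottle_cork_mid','tealight_a_mid','jar_stopper_mid'])"
```

```text
wrist matches_mid 0.92 [212.  47.] [0.5789 0.0845] shift/0.2 [0.593 0.2  ]
wrist bottle_cork_mid 0.26 [318.  50.] [ 0.5796 -0.0015] shift/0.2 [ 0.596 -0.23 ]
wrist tealight_a_mid 0.67 [317.  50.] [ 0.5817 -0.0027] shift/0.2 [ 0.606 -0.236]
wrist jar_stopper_mid 0.78 [ 92. 192.] [0.4497 0.1928] shift/0.2 [-0.053  0.741]
20.45 [0.46039536 0.04445639 0.13662587]
```

View pics/wrist14.png

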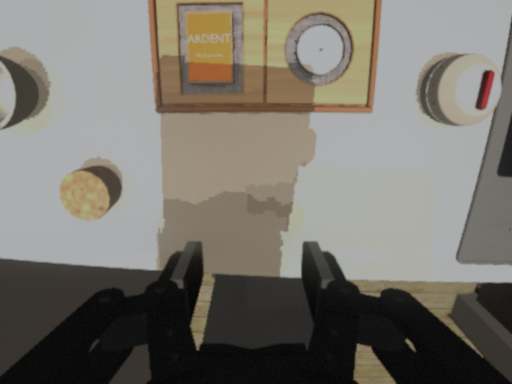

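The matchbox lies flat in its well at (210,47), tealight A is in its well at (320,49), and the stopper is untouched at (86,194).

```bash
python3 -c "
from h import *
print(ctrl.sign_off())"
```

```text
the job is handed in; nothing more can be done
None
```

The job is done and handed in: both small tealights, the cork and the matchbox are in their wells, and the large tealight and jar stopper were left standing where they were.

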